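# Raise a sample vial to the optical reader with a cam lift

## Robot

A 6-joint arm with a two-finger parallel gripper is mounted at the origin on the work surface. World frame = base frame: x ahead of the robot, y to its left, z up, the work surface at z = 0. Lengths are in m, angles in degrees, forces in N, time in s.
With the tool pointing down it reaches from about 0.25 to 0.725 m from the base axis. Payload 9.7 kg.
Tool frame: the origin (TCP) lies on the centre line of the jaws, within the pads' length; the fingertips stand 11 mm ahead of it and the grasp point (between the pads) lies 8 mm behind it; z points along the fingers, y is the line along which they close (so a half turn about z gives the same grasp; the last joint's range is limited). The gripper opens to 85 mm and grips with 20 to 120 N. Pads are 22 mm wide; open, the fingers measure 114 mm over their backs; the gripper's body (76 mm by 85 mm) begins 54 mm behind the grasp point. The pads swing forward as they close: fully open they stand 13 mm farther back than shut.
Start: joints at [-73.51, 4.979, 10.078, 95.1, 0, 90], TCP at [0.156, -0.527, 0.242] pointing down, gripper open.
Joint ranges: [-179.16, 179.16], [-48.56, 103.87], [-65.8, 70.77], [-126.05, 130.52], [-82.76, 87.17], [-180, 180]. Speed limits (degrees/s): [127.2, 127.2, 147.25, 180, 180, 180].

## Interface

Orientations are given as [roll, pitch, yaw] about the fixed x, y, z axes, in that order (R = Rz(yaw) Ry(pitch) Rx(roll)).
In Python, from cell import r gives the robot as it stands. The module is installed in compiled form; this text tells all that it offers.
- The arm moves only by the tool step_arm, never from a script. Its argument "increments" is a list of rows, each an object of numbers: "dx", "dy", "dz": the shift along the tool's x, y, z in units of 25 mm (1.0 is 25 mm); "turn": the turn about the tool's z in degrees; "jaw": the opening, from 0 (shut) to 1 (fully open). A call has 1 to 20 rows; each row is the pose to reach, as a shift and turn from the pose commanded when the call began, along the tool's axes at that moment; what a row does not reach only later rows make up. A row lasts 1/8 s, in which the tool goes at most 62.5 mm and 10.7 degrees, less where a joint would pass 70% of its speed; a pose out of reach is approached as far as the arm can. A call with a gripper value outside its range is refused whole. The fingers move at their own pace and stop on an object; "newtons" is the grip in N (left out, the last holds). Time passes only in rows, so rows that repeat a pose let the fingers close. It gives the time, the measured TCP pose, the force, the opening and the grip force at its end, in the units of the state.
- r.state(): the state, without advancing time (a new reading comes with each control period).
- r.capture(name): name is "scene" or "top" or "wrist"; returns a dict with "pixels" (384x512x3 uint8, red, green, blue), "z_map" (384x512 float32, m along the optical axis (not along the pixel's ray), 0 where there is no reading), "fx", "fy", "cx", "cy" (pixels), "k1" (the pictures are not rectified: a ray, as slopes to the right and down, at radius r is drawn at 1 + k1 r^2 times it, then the intrinsics apply), "pose" (4x4, takes a point from camera to world coordinates). Camera axes: x right, y down, z forward; pixel columns grow to the right and rows downward; lengths in m; the calibration is good to about 2 mm. A picture is of the moment at which its call begins.
- r.hand_in(): hands the job in; it is judged then, once.
The state is a dict: "time_s": time; "q": joint angles; "joint_vel": joint speeds; "effort": joint torques, N m; "position": TCP position; "ee_rot": TCP orientation; "ft_force": force on the tool from outside, world axes, zero at the start; "ft_torque": the same for the moment, N m; "gripper_width": opening from 0.0 (shut) to 1.0 (fully open); "finger_force": force on a finger pad.
Only numpy, scipy, OpenCV 4.12 (cv2) and the standard library are available. Lean on these libraries where they do the work, as an engineer would, in place of code of your own. Each camera call takes 0.05 s, during which the arm holds its last target. There are 200 camera calls.

## Task

Stand the amber vial with the blue cap upright and centred on the small round black pad of the cam lift and let go of it. Then swing the lift's red-handled lever up until the lever stands straight up, where the cam raises the pad to its highest point, and finish the program still holding the lever there with the gripper, since its spring would pull it back down. Keep the vial upright throughout and leave everything else on the bench where it is.

Things in the scene. Friction and masses are not known exactly. Their poses are not given: they have to be found in the camera images.
- cam_lift: Cam lift fixed to the bench, may stand turned. Origin on the bench below the pad's centre; z up, lever on its -y side, white reader on its +y side. Base plate 12 mm high (x +-60, y -60..115 mm); aluminium bridge x +-25, y +-48, top at 121 mm; white reader housing x +-35, y 63..108, up to 210 mm high: 47 mm clear between its face and the pad's edge.
- lift_pad: Flat round black rubber pad, 32 mm in diameter, no rim. Origin at the centre of its top face, 131 mm above the bench with the lever at rest; rises straight up 22 mm to about 153 mm at the cam's highest point and sinks again if the lever goes past it. Moves only with the lever.
- lever: The lever: brass cam disc, shaft hub, 10 mm steel bar and red cross grip, one rigid piece. Origin on the shaft, at y = 0 of the lift; at any lever position, its own y axis is the shaft, parallel to the lift's y.
- lever_grip (a point): Point to take the lever by, on the axis of the red cross grip, 100 mm from the shaft. Grip: cylinder 18 mm in diameter along the lift's y, from 39 mm towards the lift (bar at 34) to 26 mm away from it. At rest 72 mm above the bench, 99 mm from the shaft towards the lift's -x; straight up 155 mm above the bench. It can turn between finger pads that stay pointing down.
- cam_shaft (a point): Fixed point on the shaft's axis, 55 mm above the bench, in the plane in which lever_grip swings (lift's x = 0, y = -105 mm, z = 55 mm).
- cam (a joint): Turn of cam and lever, rad. 0 = at rest, lever nearly level, reaching to the lift's -x; grows as the grip swings up and over towards +x. 1.40 = lever straight up, pad highest; stop at 1.90, past the highest point. A spring pulls it back to 0 from anywhere: about 2 N at the grip at rest, 4 N when straight up.
- vial_blue: The vial to raise: closed amber glass vial with a BLUE cap, about 70 g (45 to 100 g). Body 34 mm in diameter up to 53 mm, shoulder to 61 mm, cap 26 mm in diameter up to 78 mm. Origin at the centre of its underside; stands upright on the bench.
- vial_red: Same vial with a RED cap; leave it. Origin at the centre of its underside.
- vial_white: Same vial with a WHITE cap; leave it. Origin at the centre of its underside.
- media_bottle: Large amber bottle, blue cap, 96 mm in diameter, 200 mm high; leave it. Origin under its centre.
- beaker: Glass beaker 70 mm in diameter, 90 mm high; leave it. Origin under its centre.
- tip_box: Green pipette tip box 85 x 120 x 55 mm; leave it. Origin under its centre.
- marker: White and blue marker pen 130 mm long, 13 mm thick, lying along its x; leave it. Origin under its centre.
- spare_cap: Loose blue screw cap, 44 mm in diameter, 22 mm high; leave it. Origin under its centre.
Not all that is in view belongs to the job. Leave any purple or yellow look-alike of the vial_blue alone.

How it is judged (in metres and radians):
On the way:
1. the blue-capped vial stands on the pad, let go, with the lever still at rest (horizontal distance between vial_blue and lift_pad below 0.009 m and z of vial_blue in the frame of lift_pad between -0.003 and 0.004 m and angle between vial_blue's own z axis and vertical below 0.1 rad and contact force between vial_blue and lift_pad above 0.2 N and contact force between each of the arm, the fingers and vial_blue below 0.05 N and value of joint cam below 0.2 rad), for 0.3 s.
At the end, for the whole second after the job is handed in: Fingers hold the lever (over 1 N) within 0.17 rad of straight up (joint 1.23 to 1.57), pad at least 152.2 mm high, all at rest; the blue-capped vial stands on the pad alone, within 9 mm of its centre and 0.1 rad of upright, untouched by the robot (horizontal distance between vial_blue and lift_pad below 0.009 m and z of vial_blue in the frame of lift_pad between -0.003 and 0.004 m and angle between vial_blue's own z axis and vertical below 0.1 rad and contact force between vial_blue and lift_pad above 0.2 N and contact force between each of the arm, the fingers and vial_blue below 0.05 N and value of joint cam between 1.23 and 1.57 rad and height (world z) of lift_pad above 0.1522 m and velocity of joint cam between -0.1 and 0.1 rad/s and contact force between the fingers and lever above 1 N and linear speed of vial_blue below 0.03 m/s); the arm keeps its last pose, push and grip.
It fails at once if the blue-capped vial is tipped more than 0.6 rad (angle between vial_blue's own z axis and vertical above 0.6 rad).
It fails at once if another thing on the bench is moved by more than 30 mm (distance of any of vial_red, vial_white, media_bottle, beaker, tip_box, marker, spare_cap from where it was at the start of the episode above 0.03 m).
It fails at once if another upright thing is knocked over (angle between any of vial_red, vial_white, media_bottle, beaker, tip_box, spare_cap's own z axis and vertical above 0.5 rad).
It also fails if it takes over 56 s, if anything falls off the work surface, if the arm or the gripper's body presses on something with over 40 N, if the wrist force passes 120 N, or if a joint passes its speed limit or range.

## Working session

There is one attempt and no reset: what is moved stays moved. The work goes in short steps, Python scripts to look and compute and a tool call to move; the robot and the scene stay as the last step left them, time stands still between calls to the robot, and variables do not carry over. Pictures are saved under pics/ and viewed, at most 10 in all, crops included, and the job is handed in when it is done.

Besides the shell and the picture viewer there is one more tool, called after "Emit:" as name(argument=value, ...) on one line, values as JSON. step_arm: Moves the arm, as the interface text tells. Its arguments: {"type":"object","properties":{"increments":{"type":"array"},"newtons":{"type":"number"}},"required":["increments"]}

```bash
mkdir -p pics; cat > h.py <<'E'
import numpy as np, cv2
from cell import r
def cap(n,save=None):
    c=r.capture(n)
    if save: cv2.imwrite('pics/'+save,cv2.cvtColor(c['pixels'],cv2.COLOR_RGB2BGR))
    return c
def slope(c,u,v):
    d=np.array([(u-c['cx'])/c['fx'],(v-c['cy'])/c['fy']]); s=d.copy()
    for _ in range(20): s=d/(1+c['k1']*(s@s))
    return s
def ray(c,u,v):
    P=c['pose']; s=slope(c,u,v); return P[:3,3],P[:3,:3]@np.array([s[0],s[1],1])
def atz(c,u,v,z):
    o,d=ray(c,u,v); return o+d*(z-o[2])/d[2]
def dep(c,u,v):
    o,d=ray(c,u,v); return o+d*c['z_map'][int(round(v)),int(round(u))]
def tri(*obs):
    A=np.zeros((3,3));b=np.zeros(3);R=[]
    for c,u,v in obs:
        o,d=ray(c,u,v); d=d/np.linalg.norm(d); M=np.eye(3)-np.outer(d,d);A+=M;b+=M@o;R.append((M,o))
    p=np.linalg.solve(A,b); return p,[round(float(np.linalg.norm(M@(p-o)))*1000,1) for M,o in R]
E
python3 - <<'E'
from h import *
import pickle
np.set_printoptions(precision=4,suppress=True)
cs={n:cap(n,n+'0.png') for n in('scene','top')}
pickle.dump(cs,open('c0.pkl','wb'))
for n,c in cs.items(): print(n,c['fx'],c['k1'],c['pose'])
s=r.state();print(s)
a=np.vstack([cs[n]['pixels'] for n in cs])[:,:,::-1]
E
```

```text
scene 391.9229814992017 -0.011614550258297955 [[-0.1527  0.8252 -0.5438  1.1907]
 [ 0.9882  0.1211 -0.0936  0.1076]
 [-0.0114 -0.5517 -0.834   1.1555]
 [ 0.      0.      0.      1.    ]]
top 416.65088526323586 -0.006892889627463855 [[-0.0168 -0.9805  0.1959  0.2126]
 [-0.9998  0.0193  0.011  -0.0085]
 [-0.0146 -0.1956 -0.9806  1.6459]
 [ 0.      0.      0.      1.    ]]
{'time_s': 0.1, 'q': array([-73.5116,   5.0082,  10.0398,  95.1012,   0.    ,  90.0001]), 'joint_vel': array([ 0.0655,  0.0327,  0.1208, -0.0431,  0.0213, -0.1382]), 'effort': array([ -0.0023, -52.156 ,  46.5655,   0.016 ,  -0.0002,   0.    ]), 'position': array([ 0.156 , -0.5272,  0.2417]), 'ee_rot': array([-179.9303,   -0.    ,   16.4883]), 'ft_force': array([ 0.0887,  0.0364, -0.767 ]), 'ft_torque': array([0.0201, 0.0076, 0.027 ]), 'finger_force': 0.0, 'gripper_width': 0.9989752971460197}
```

View pics/scene0.png

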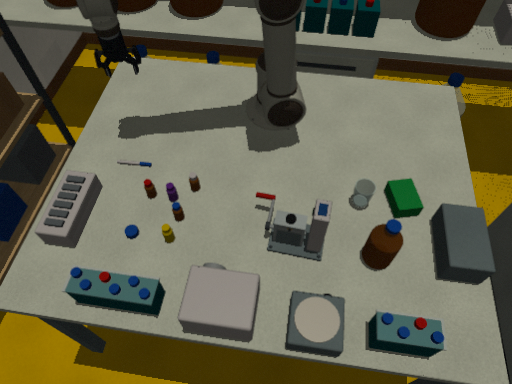

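View pics/top0.png

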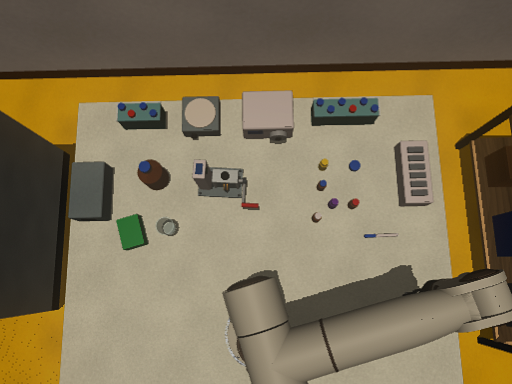

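Scene view: red cap (150,183), purple (171,186), white (195,180), blue (178,207), yellow (167,228) and the loose blue cap (131,231). The same things in the top view are red (354,203), purple (333,203), white (317,217), blue (322,185), yellow (324,164) and the loose cap (355,165). The blue-capped vial is scene (178,207) / top (322,185): it is amber with a blue cap. An enlarged crop should confirm this.

```bash
python3 - <<'E'
import cv2,numpy as np
s=cv2.imread('pics/scene0.png');t=cv2.imread('pics/top0.png')
f=lambda i,x,y,w,h,k:cv2.resize(i[y:y+h,x:x+w],None,fx=k,fy=k,interpolation=cv2.INTER_CUBIC)
a=np.hstack([f(s,140,170,66,50,6),f(t,296,155,66,50,6)])
b=np.hstack([f(s,250,185,90,75,4.4),f(t,186,150,90,75,4.4)])
print(a.shape,b.shape)
cv2.imwrite('pics/cropA.png',np.vstack([a[:,:792],b[:300,:792]]))
E
```

```text
(300, 792, 3) (330, 792, 3)
```

View pics/cropA.png

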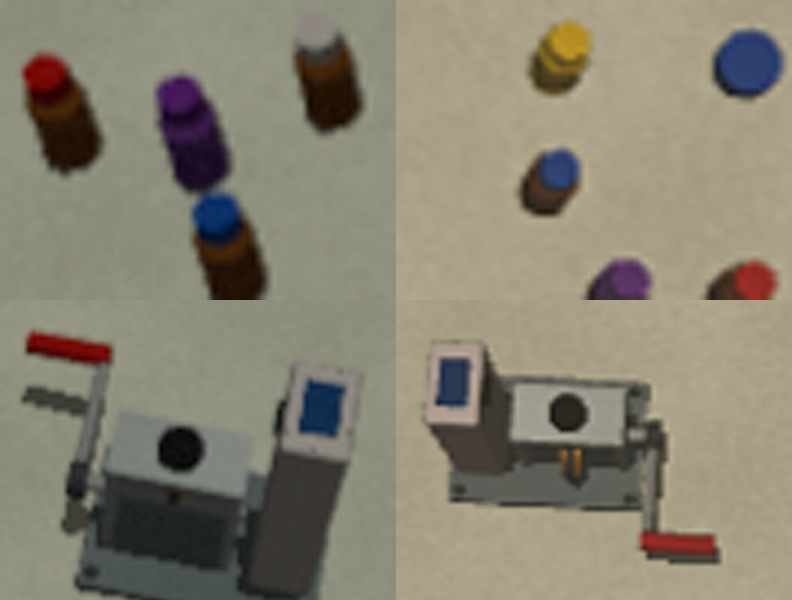

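The crop confirms it: blue cap on an amber body at scene ≈(176,204) / top ≈(323,182), and purple and yellow are full-colour look-alikes. The pad is at scene (291,219) / top (225,175). The red grip runs scene (256,195)–(275,197) / top (242,205)–(258,206).

```bash
python3 - <<'E'
from h import *
import pickle
np.set_printoptions(precision=4,suppress=True)
cs=pickle.load(open('c0.pkl','rb'));S,T=cs['scene'],cs['top']
def com(c,x0,y0,x1,y1,f):
    p=c['pixels'][y0:y1,x0:x1].astype(float);m=f(p[...,0],p[...,1],p[...,2]);v,u=np.nonzero(m);return u.mean()+x0,v.mean()+y0,m.sum()
blue=lambda R,G,B:(B>1.5*R)&(B>60)
print('bluecap',com(S,168,198,186,212,blue),com(T,314,176,332,192,blue))
black=lambda R,G,B:(R<60)&(G<60)&(B<60)
print('pad',com(S,283,212,299,226,black),com(T,217,169,233,182,black))
red=lambda R,G,B:(R>2*G)&(R>80)
print('grip',com(S,250,185,285,205,red),com(T,235,195,265,212,red))
cr=lambda k,ox,oy,x,y:((x+.5)/k-.5+ox,(y+.5)/k-.5+oy)
s=lambda x,y:(S,)+cr(4.4,250,185,x,y-300)
t=lambda x,y:(T,)+cr(4.4,186,150,x-396,y-300)
print('cap',tri((S,)+cr(6,140,170,219,212),(T,)+cr(6,296,155,561-396,167)))
print('pad',tri(s(181,449),t(568,412)))
print('gripL',tri(s(28,343),t(717,545)),'gripR',tri(s(110,354),t(642,543)))
print('reader corners atz .21',[atz(*t(*q),.21) for q in((429,342),(481,345),(486,395),(427,395))])
print('bridge z.121',[atz(*t(*q),.121) for q in((514,381),(628,383),(626,446),(510,442))])
for n,p in (('red',(742,280)),('purp',(624,280)),('yel',(570,40))): print(n,atz(T,*cr(6,296,155,p[0]-396,p[1]),.078))
for n,(u,v) in dict(capT=(323,182),padT=(225,175)).items(): print(n,dep(T,u,v))
for n,(u,v) in dict(white=(195,177),cap=(176,204),pad=(291,219),red=(147,182)).items(): print(n,dep(S,u,v))
E
```

```text
bluecap (np.float64(175.54761904761904), np.float64(204.95238095238096), np.int64(42)) (np.float64(322.6551724137931), np.float64(182.72413793103448), np.int64(29))
pad (np.float64(290.4457831325301), np.float64(218.42168674698794), np.int64(83)) (np.float64(224.5), np.float64(175.5), np.int64(52))
grip (np.float64(265.43283582089555), np.float64(195.37313432835822), np.int64(67)) (np.float64(249.47540983606558), np.float64(204.9672131147541), np.int64(61))
cap (array([ 0.5613, -0.2567,  0.076 ]), [0.3, 0.3])
pad (array([0.5862, 0.1179, 0.1251]), [0.4, 0.4])
gripL (array([ 0.478 , -0.0062,  0.0687]), [0.5, 0.5]) gripR (array([0.4807, 0.0578, 0.0717]), [0.8, 0.8])
reader corners atz .21 [array([0.6262, 0.2243, 0.21  ]), array([0.6228, 0.1819, 0.21  ]), array([0.5808, 0.1775, 0.21  ]), array([0.5818, 0.2254, 0.21  ])]
bridge z.121 [array([0.6155, 0.165 , 0.121 ]), array([0.6117, 0.067 , 0.121 ]), array([0.5563, 0.0692, 0.121 ]), array([0.5618, 0.1683, 0.121 ])]
red [ 0.4852 -0.3677  0.078 ]
purp [ 0.4866 -0.2929  0.078 ]
yel [ 0.6451 -0.2666  0.078 ]
capT [ 0.5626 -0.2564  0.0779]
padT [0.5856 0.1169 0.1283]
white [ 0.4432 -0.2212  0.077 ]
cap [ 0.5597 -0.2565  0.0792]
pad [0.5913 0.1183 0.1309]
red [ 0.4871 -0.3778  0.0769]
```

Emit:
step_arm(increments=[{"dx": 18.6,"dy": -5.78,"jaw": 1},{"dx": 18.6,"dy": -5.78},{"dx": 18.6,"dy": -5.78},{"dx": 18.6,"dy": -5.78},{"dx": 18.6,"dy": -5.78},{"dx": 18.6,"dy": -5.78},{"dx": 18.6,"dy": -5.78},{"dx": 18.6,"dy": -5.78},{"dx": 18.6,"dy": -5.78},{"dx": 18.6,"dy": -5.78},{"dx": 18.6,"dy": -5.78},{"dx": 18.6,"dy": -5.78},{"dx": 18.6,"dy": -5.78},{"dx": 18.6,"dy": -5.78}])

```text
$.increments[0]: bad value
```

```bash
cat >> h.py <<'E'
from scipy.spatial.transform import Rotation as Ro
def inc(target,yaw=None):
    s=r.state();R=Ro.from_euler('xyz',s['ee_rot'],degrees=True).as_matrix()
    d=R.T@(np.array(target)-s['position'])/.025
    print('pos',s['position'].round(4),'rot',s['ee_rot'].round(2),'inc',d.round(3),'turn(tool z)',None if yaw is None else round(-(yaw-s['ee_rot'][2]),2))
E
python3 - <<'E'
from h import *
import pickle
np.set_printoptions(precision=4,suppress=True)
c=cap('wrist','wrist1.png');pickle.dump(c,open('w1.pkl','wb'));print(c['fx'],c['pose']);s=r.state();print(s['time_s'],s['position'],s['ee_rot'],s['q'])
E
```

```text
344.50438903258225 [[ 0.2839 -0.9221 -0.2629  0.2224]
 [-0.9589 -0.2733 -0.077  -0.5077]
 [-0.0009  0.274  -0.9617  0.3724]
 [ 0.      0.      0.      1.    ]]
0.15 [ 0.1561 -0.5272  0.2417] [-179.9387   -0.0004   16.4877] [-73.5108   5.006   10.0449  95.1002   0.0004  90.0015]
```

View pics/wrist1.png

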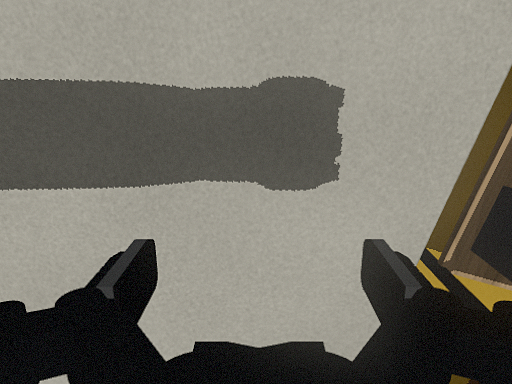

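The wrist picture shows only bare bench, the arm's shadow and the two fingers (140,270)/(380,270). The move was refused, so I'll try again with every field given.

Emit:
step_arm(increments=[{"dx": 2.5,"dy": -0.7,"dz": 0,"turn": 0,"jaw": 1.0},{"dx": 4.8,"dy": -1.5,"dz": 0,"turn": 0,"jaw": 1.0},{"dx": 7.1,"dy": -2.2,"dz": 0,"turn": 0,"jaw": 1.0},{"dx": 9.4,"dy": -2.9,"dz": 0,"turn": 0,"jaw": 1.0},{"dx": 11.7,"dy": -3.6,"dz": 0,"turn": 0,"jaw": 1.0},{"dx": 14,"dy": -4.3,"dz": 0,"turn": 0,"jaw": 1.0},{"dx": 15.3,"dy": -5,"dz": 0,"turn": 0,"jaw": 1.0},{"dx": 16.6,"dy": -5.78,"dz": 0,"turn": 0,"jaw": 1.0},{"dx": 16.6,"dy": -5.78,"dz": 0,"turn": 0,"jaw": 1.0},{"dx": 16.6,"dy": -5.78,"dz": 0,"turn": 0,"jaw": 1.0},{"dx": 16.6,"dy": -5.78,"dz": 0,"turn": 0,"jaw": 1.0},{"dx": 16.6,"dy": -5.78,"dz": 0,"turn": 0,"jaw": 1.0}])

```text
time_s: 1.65
position: [0.5125, -0.2717, 0.2424]
ee_rot: [180.0, -0.0, 16.4]
ft_force: [-0.6, -0.2, 0.3]
gripper_width: 1.002
finger_force: 0.0
```

```bash
python3 - <<'E'
from h import *
import pickle
np.set_printoptions(precision=4,suppress=True)
c=cap('wrist','wrist2.png');pickle.dump(c,open('w2.pkl','wb'));s=r.state();print(s['time_s'],s['position'],s['ee_rot'],s['q'])
E
```

```text
1.7 [ 0.5126 -0.2717  0.2424] [179.9904  -0.0052  16.4235] [-27.9206   9.197   14.7363  95.5288  -0.0032 135.6559]
```

View pics/wrist2.png

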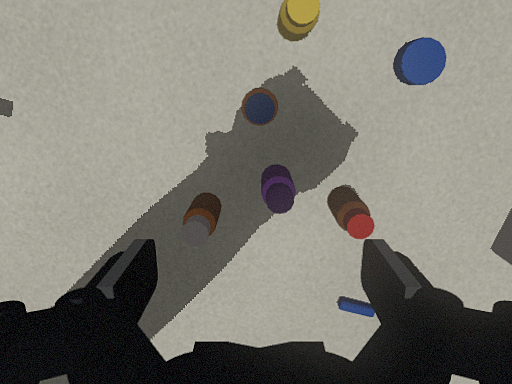

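The wrist view shows the blue cap in the arm's shadow at (260,106), directly below the camera. White is at (197,230), purple (280,197), red (360,226), yellow (303,10) and the loose cap (423,61).

```bash
python3 - <<'E'
from h import *
import pickle
np.set_printoptions(precision=4,suppress=True)
cs=pickle.load(open('c0.pkl','rb'));w=pickle.load(open('w2.pkl','rb'))
p=w['pixels'][80:130,235:285].astype(float);m=(p[...,2]>1.3*p[...,0]);v,u=np.nonzero(m);print('cap px',u.mean()+235,v.mean()+80,m.sum(),u.min()+235,u.max()+235,v.min()+80,v.max()+80)
U,V=u.mean()+235,v.mean()+80
print(tri((w,U,V),(cs['scene'],175.9,205.0),(cs['top'],322.8,182.7)))
print(atz(w,U,V,.078),dep(w,U,V))
for n,(a,b) in dict(purple=(280,197),white=(197,230)).items(): print(n,atz(w,a,b,.078))
# grasp point z .034 -> TCP 8mm lower
x,y=atz(w,U,V,.078)[:2]; inc([x,y,.030])
E
```

```text
cap px 259.35724533715927 108.14347202295552 697 245 274 93 123
(array([ 0.5608, -0.2572,  0.074 ]), [0.9, 0.3, 1.1])
[ 0.5612 -0.258   0.078 ] [ 0.5612 -0.258   0.0776]
purple [ 0.4913 -0.2981  0.078 ]
white [ 0.439  -0.2339  0.078 ]
pos [ 0.5126 -0.2717  0.2424] rot [179.99  -0.01  16.42] inc [2.019 0.026 8.497] turn(tool z) None
```

Emit:
step_arm(increments=[{"dx": 2.02,"dy": 0.02,"dz": 1.0,"turn": 0,"jaw": 0.85},{"dx": 2.02,"dy": 0.02,"dz": 3.0,"turn": 0,"jaw": 0.85},{"dx": 2.02,"dy": 0.02,"dz": 5.0,"turn": 0,"jaw": 0.85},{"dx": 2.02,"dy": 0.02,"dz": 7.0,"turn": 0,"jaw": 0.85},{"dx": 2.02,"dy": 0.02,"dz": 8.0,"turn": 0,"jaw": 0.85},{"dx": 2.02,"dy": 0.02,"dz": 8.5,"turn": 0,"jaw": 0.85},{"dx": 2.02,"dy": 0.02,"dz": 8.5,"turn": 0,"jaw": 0.85},{"dx": 2.02,"dy": 0.02,"dz": 8.5,"turn": 0,"jaw": 0.85}])

```text
time_s: 2.7
position: [0.5623, -0.2576, 0.0314]
ee_rot: [179.9, -0.1, 16.5]
ft_force: [-0.5, -0.4, 0.4]
gripper_width: 0.849
finger_force: 0.0
```

Emit:
step_arm(increments=[{"jaw": 0.5,"dx": 0,"dy": 0,"dz": 0,"turn": 0},{"jaw": 0.3,"dx": 0,"dy": 0,"dz": 0,"turn": 0},{"jaw": 0.2,"dx": 0,"dy": 0,"dz": 0,"turn": 0},{"jaw": 0.2,"dx": 0,"dy": 0,"dz": 0,"turn": 0},{"jaw": 0.2,"dx": 0,"dy": 0,"dz": 0,"turn": 0},{"jaw": 0.2,"dx": 0,"dy": 0,"dz": 0,"turn": 0},{"jaw": 0.2,"dx": 0,"dy": 0,"dz": 0,"turn": 0},{"jaw": 0.2,"dx": 0,"dy": 0,"dz": 0,"turn": 0}], newtons=30)

```text
time_s: 3.7
position: [0.562, -0.2573, 0.0306]
ee_rot: [180.0, -0.1, 16.5]
ft_force: [0.6, -0.4, 5.8]
gripper_width: 0.387
finger_force: 29.9
```

Emit:
step_arm(increments=[{"jaw": 0.2,"dx": 0,"dy": 0,"dz": -0.5,"turn": 0},{"jaw": 0.2,"dx": 0,"dy": 0,"dz": -1.5,"turn": 0},{"jaw": 0.2,"dx": 0,"dy": 0,"dz": -3,"turn": 0},{"jaw": 0.2,"dx": 0,"dy": 0,"dz": -4.5,"turn": 0},{"jaw": 0.2,"dx": 0,"dy": 0,"dz": -6,"turn": 0},{"jaw": 0.2,"dx": 0,"dy": 0,"dz": -7.5,"turn": 0},{"jaw": 0.2,"dx": 0,"dy": 0,"dz": -9,"turn": 0},{"jaw": 0.2,"dx": 0,"dy": 0,"dz": -9.4,"turn": 0},{"jaw": 0.2,"dx": 0,"dy": 0,"dz": -9.4,"turn": 0},{"jaw": 0.2,"dx": 0,"dy": 0,"dz": -9.4,"turn": 0}])

```text
time_s: 4.95
position: [0.5613, -0.257, 0.263]
ee_rot: [-179.9, 0.1, 16.5]
ft_force: [-0.4, 0.0, -1.2]
gripper_width: 0.385
finger_force: 30.0
```

```bash
python3 - <<'E'
from h import *
s=r.state();print(s['ft_force'],s['finger_force'],s['gripper_width'])
# staging viewpoint: TCP short of pad, yaw 87.5
inc([.587,-.02,.265],87.5)
E
```

```text
[-0.433744    0.01024319 -1.21105429] 29.9922874616459 0.3847031221228424
pos [ 0.5613 -0.257   0.263 ] rot [-1.7991e+02  1.1000e-01  1.6490e+01] inc [ 3.678 -8.799 -0.073] turn(tool z) -71.01
```

Emit:
step_arm(increments=[{"jaw": 0.2,"dx": 0.3,"dy": -0.8,"dz": 0,"turn": -5},{"jaw": 0.2,"dx": 0.9,"dy": -2.4,"dz": 0,"turn": -14},{"jaw": 0.2,"dx": 1.5,"dy": -4,"dz": 0,"turn": -24},{"jaw": 0.2,"dx": 2.2,"dy": -5.6,"dz": 0,"turn": -34},{"jaw": 0.2,"dx": 2.8,"dy": -7.2,"dz": 0,"turn": -44},{"jaw": 0.2,"dx": 3.4,"dy": -8.8,"dz": 0,"turn": -54},{"jaw": 0.2,"dx": 4,"dy": -10.3,"dz": 0,"turn": -63},{"jaw": 0.2,"dx": 4.3,"dy": -11.1,"dz": 0,"turn": -68},{"jaw": 0.2,"dx": 4.47,"dy": -11.48,"dz": 0,"turn": -71},{"jaw": 0.2,"dx": 4.47,"dy": -11.48,"dz": 0,"turn": -71},{"jaw": 0.2,"dx": 4.47,"dy": -11.48,"dz": 0,"turn": -71},{"jaw": 0.2,"dx": 4.47,"dy": -11.48,"dz": 0,"turn": -71}])

```text
time_s: 6.45
position: [0.5873, 0.0489, 0.2648]
ee_rot: [-180.0, 0.0, 87.4]
ft_force: [0.5, 0.0, -0.4]
gripper_width: 0.39
finger_force: 30.0
```

```bash
python3 - <<'E'
from h import *
import pickle
w=cap('wrist','wrist3.png');pickle.dump(w,open('w3.pkl','wb'))
s=r.state();print(s['position'],s['ee_rot'],s['time_s'])
E
```

```text
[0.58728494 0.04900313 0.26481394] [1.79997260e+02 6.27537784e-04 8.73978440e+01] 6.5
```

View pics/wrist3.png

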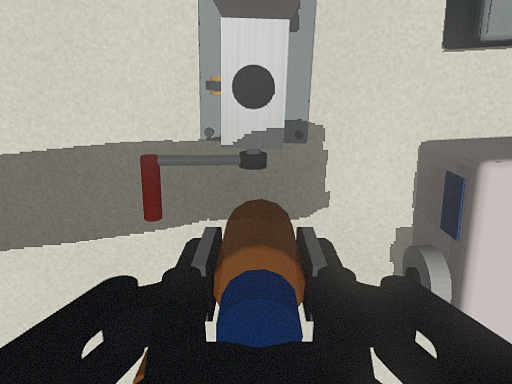

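The wrist view shows the black pad centred at (253,87) on the bridge, the red grip from (150,156) to (153,220), and the held vial upright between the pads with its body at (257,240) and cap at (259,310).

```bash
python3 - <<'E'
from h import *
import pickle
from scipy.optimize import least_squares
np.set_printoptions(precision=4,suppress=True)
cs=pickle.load(open('c0.pkl','rb'));w=pickle.load(open('w3.pkl','rb'))
p=w['pixels'].astype(float)
sub=p[55:120,224:283];m=(sub.max(-1)<62).astype(np.uint8)
n,l,st,ce=cv2.connectedComponentsWithStats(m);i=1+st[1:,4].argmax();print(st[i],ce[i])
cn=cv2.findContours((l==i).astype(np.uint8),0,1)[0][0];e=cv2.fitEllipse(cn);U,V=e[0][0]+224,e[0][1]+55;print('pad px',U,V,e[1])
print('pad@.131',atz(w,U,V,.131),dep(w,U,V),'tri',tri((w,U,V),(cs['scene'],290.7,218.5),(cs['top'],224.7,175.4)))
# red grip
m=(p[...,0]>2*p[...,1])&(p[...,0]>60);m[:,200:]=0;m[:145]=0;m[235:]=0
v,u=np.nonzero(m);Q=np.array([dep(w,a,b) for a,b in zip(u,v)])
print('grip px',u.mean(),v.mean(),Q.mean(0),'y range',np.percentile(Q[:,1],[1,99]),'fit dx/dy',np.polyfit(Q[:,1],Q[:,0],1),'zmax',np.percentile(Q[:,2],95))
print('grip@.081',atz(w,150.5,158,.081),atz(w,153,219,.081))
# bridge edges at .121
for q in((219,20),(221,140),(290,20),(284.5,140)): print('bridge',atz(w,*q,.121))
# vial body
P=np.array([dep(w,a,b) for a in range(226,292,2) for b in range(205,262,2)])
P=P[(P[:,2]>.225)&(P[:,2]<.275)&(abs(P[:,0]-.587)<.017)]
f=least_squares(lambda t:np.hypot(P[:,0]-t[0]-t[2]*(P[:,2]-.25),P[:,1]-t[1]-t[3]*(P[:,2]-.25))-.017,[.587,.049,0,0],loss='soft_l1',f_scale=.001)
print('vial',f.x,len(P),np.sqrt((f.fun**2).mean()),P[:,2].min())
E
```

```text
[43 16  5  6  6] [45.1667 18.5   ]
pad px 269.0999984741211 73.60000038146973 (2.5535130029599743e-17, 0.7071067690849304)
pad@.131 [0.5981 0.1258 0.131 ] [0.5982 0.1258 0.1296] tri (array([0.5904, 0.1205, 0.1273]), [9.5, 4.0, 6.3])
grip px 150.90402193784277 189.61517367458868 [0.4824 0.0261 0.0787] y range [-0.0044  0.0579] fit dx/dy [0.1369 0.4789] zmax 0.0803751254872384
grip@.081 [0.4869 0.0576 0.081 ] [ 0.4813 -0.0029  0.081 ]
bridge [0.5634 0.1647 0.121 ]
bridge [0.5581 0.0773 0.121 ]
bridge [0.615  0.1624 0.121 ]
bridge [0.6089 0.075  0.121 ]
vial [ 0.5868  0.0474 -0.0009  0.0024] 487 0.00023462543193980808 0.23477927505067622
```

```bash
python3 - <<'E'
from h import *
import pickle
np.set_printoptions(precision=4,suppress=True)
cs=pickle.load(open('c0.pkl','rb'));w=pickle.load(open('w3.pkl','rb'))
g=w['pixels'].max(-1).astype(float);sub=g[55:120,224:283]
print(g[87,222:290:3])
m=(cv2.GaussianBlur(sub,(3,3),0)<110).astype(np.uint8)
n,l,st,ce=cv2.connectedComponentsWithStats(m);i=1+st[1:,4].argmax();print(st[i],ce[i])
cn=cv2.findContours((l==i).astype(np.uint8),0,1)[0][0];e=cv2.fitEllipse(cn);U,V=e[0][0]+224,e[0][1]+55;print('pad px',U,V,e[1])
q=atz(w,U,V,.131);print(q,dep(w,U,V),'tri',tri((w,U,V),(cs['scene'],290.7,218.5),(cs['top'],224.7,175.4)))
off=np.array([.5868-.5873,.0474-.0490])
inc([q[0]-off[0],q[1]-off[1],.131+.0306+.002],86.3)
E
```

```text
[205. 202. 204. 186.  74.  72.  75.  64.  71.  75.  71.  69.  72.  75.
  67.  69.  68.  64. 206. 201. 191. 211. 140.]
[   8   10   43   44 1450] [29.0834 31.4269]
pad px 253.08929252624512 86.42444229125977 (41.186561584472656, 42.98362350463867)
[0.586  0.1173 0.131 ] [0.586  0.1173 0.1298] tri (array([0.5855, 0.1177, 0.1236]), [0.5, 0.4, 0.8])
pos [0.5873 0.049  0.2648] rot [180.    0.   87.4] inc [ 2.793 -0.159  4.049] turn(tool z) 1.1
```

Emit:
step_arm(increments=[{"jaw": 0.2,"dx": 1.0,"dy": -0.1,"dz": 0,"turn": 1.1},{"jaw": 0.2,"dx": 2.2,"dy": -0.15,"dz": 0,"turn": 1.1},{"jaw": 0.2,"dx": 2.79,"dy": -0.16,"dz": 0.3,"turn": 1.1},{"jaw": 0.2,"dx": 2.79,"dy": -0.16,"dz": 1.2,"turn": 1.1},{"jaw": 0.2,"dx": 2.79,"dy": -0.16,"dz": 2.2,"turn": 1.1},{"jaw": 0.2,"dx": 2.79,"dy": -0.16,"dz": 3.1,"turn": 1.1},{"jaw": 0.2,"dx": 2.79,"dy": -0.16,"dz": 3.7,"turn": 1.1},{"jaw": 0.2,"dx": 2.79,"dy": -0.16,"dz": 4.0,"turn": 1.1},{"jaw": 0.2,"dx": 2.79,"dy": -0.16,"dz": 4.0,"turn": 1.1},{"jaw": 0.2,"dx": 2.79,"dy": -0.16,"dz": 4.0,"turn": 1.1},{"jaw": 0.2,"dx": 2.79,"dy": -0.16,"dz": 4.0,"turn": 1.1}])

```text
time_s: 7.88
position: [0.5867, 0.1197, 0.1655]
ee_rot: [179.9, -0.0, 86.4]
ft_force: [0.3, -1.6, -0.5]
gripper_width: 0.391
finger_force: 30.0
```

```bash
python3 - <<'E'
from h import *
s=r.state();print(s['ft_force']);inc([.586+.0005,.1173+.0016,.1616],86.3)
E
```

```text
[ 0.27579836 -1.56528521 -0.53216983]
pos [0.5867 0.1197 0.1655] rot [ 1.7994e+02 -2.0000e-02  8.6390e+01] inc [-0.032 -0.005  0.157] turn(tool z) 0.09
```

Emit:
step_arm(increments=[{"jaw": 0.2,"dx": -0.03,"dy": 0,"dz": 0.06,"turn": 0},{"jaw": 0.2,"dx": -0.03,"dy": 0,"dz": 0.1,"turn": 0},{"jaw": 0.2,"dx": -0.03,"dy": 0,"dz": 0.12,"turn": 0},{"jaw": 0.2,"dx": -0.03,"dy": 0,"dz": 0.12,"turn": 0}])

```text
time_s: 8.38
position: [0.5863, 0.1189, 0.1617]
ee_rot: [-180.0, -0.0, 86.4]
ft_force: [-0.1, 0.0, -0.7]
gripper_width: 0.389
finger_force: 30.0
```

Emit:
step_arm(increments=[{"jaw": 0.2,"dx": 0,"dy": 0,"dz": 0.02,"turn": 0},{"jaw": 0.2,"dx": 0,"dy": 0,"dz": 0.04,"turn": 0},{"jaw": 0.2,"dx": 0,"dy": 0,"dz": 0.04,"turn": 0}])

```text
time_s: 8.75
position: [0.5863, 0.1189, 0.1614]
ee_rot: [180.0, -0.0, 86.4]
ft_force: [-1.8, -0.3, 5.6]
gripper_width: 0.386
finger_force: 30.5
```

Contact felt (5.6 N). Releasing.

Emit:
step_arm(increments=[{"jaw": 0.38,"dx": 0,"dy": 0,"dz": -0.02,"turn": 0},{"jaw": 0.42,"dx": 0,"dy": 0,"dz": -0.02,"turn": 0},{"jaw": 0.46,"dx": 0,"dy": 0,"dz": -0.02,"turn": 0},{"jaw": 0.55,"dx": 0,"dy": 0,"dz": -0.02,"turn": 0},{"jaw": 0.65,"dx": 0,"dy": 0,"dz": -0.02,"turn": 0},{"jaw": 0.75,"dx": 0,"dy": 0,"dz": -0.02,"turn": 0},{"jaw": 0.75,"dx": 0,"dy": 0,"dz": -0.02,"turn": 0},{"jaw": 0.75,"dx": 0,"dy": 0,"dz": -0.02,"turn": 0}])

```text
time_s: 9.75
position: [0.5863, 0.1188, 0.1613]
ee_rot: [180.0, -0.0, 86.4]
ft_force: [-0.3, -0.1, -0.0]
gripper_width: 0.746
finger_force: 0.0
```

Emit:
step_arm(increments=[{"jaw": 0.75,"dx": 0,"dy": 0,"dz": -0.5,"turn": 0},{"jaw": 0.75,"dx": 0,"dy": 0,"dz": -1.5,"turn": 0},{"jaw": 0.75,"dx": 0,"dy": 0,"dz": -3,"turn": 0},{"jaw": 0.75,"dx": 0,"dy": 0,"dz": -4.5,"turn": 0},{"jaw": 0.75,"dx": 0,"dy": 0,"dz": -5,"turn": 0},{"jaw": 0.75,"dx": -1.5,"dy": 0,"dz": -5,"turn": 0},{"jaw": 0.75,"dx": -3,"dy": 0,"dz": -5,"turn": 0},{"jaw": 0.75,"dx": -3,"dy": 0,"dz": -5,"turn": 0},{"jaw": 0.75,"dx": -3,"dy": 0,"dz": -5,"turn": 0}])

```text
time_s: 10.88
position: [0.5816, 0.0442, 0.286]
ee_rot: [-180.0, -0.0, 86.4]
ft_force: [0.3, 0.6, -0.6]
gripper_width: 0.746
finger_force: 0.0
```

```bash
python3 - <<'E'
from h import *
import pickle
w=cap('wrist','wrist4.png');t=cap('top','top4.png');pickle.dump((w,t),open('w4.pkl','wb'))
s=r.state();print(s['position'],s['ee_rot'],s['time_s'])
E
```

```text
[0.5815851  0.04473537 0.28598121] [-1.79972847e+02 -4.74656533e-03  8.64308991e+01] 10.975
```

View pics/wrist4.png

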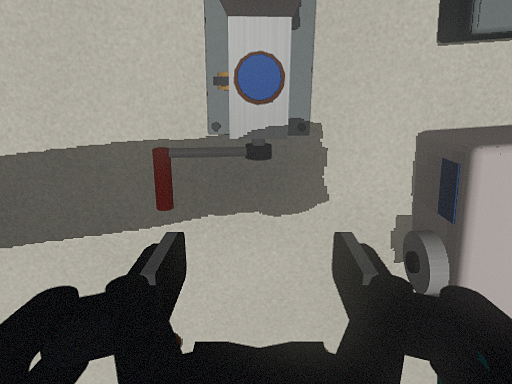

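The vial stands on the pad, with its cap at (259,77) concentric with the body rim. The grip runs (162,149)–(165,210). Next I'll check the vial's centring and locate lever_grip.

```bash
python3 - <<'E'
from h import *
import pickle
np.set_printoptions(precision=4,suppress=True)
cs=pickle.load(open('c0.pkl','rb'));w,t=pickle.load(open('w4.pkl','rb'))
p=w['pixels'].astype(float)
m=(p[...,2]>1.5*p[...,0])&(p[...,2]>90);m[:, :220]=0;m[:,300:]=0;m[120:]=0
v,u=np.nonzero(m);Q=dep(w,u.mean(),v.mean());print('cap',u.mean(),v.mean(),atz(w,u.mean(),v.mean(),.209),Q)
m=((p[...,0]>2.5*p[...,1])&(p[...,0]>70)).astype(np.uint8);m[:140]=0;m[220:]=0;m[:,:140]=0;m[:,185:]=0
v,u=np.nonzero(m);r_=cv2.minAreaRect(np.c_[u,v].astype(np.float32));print(r_)
D=[(a,b,dep(w,a,b)) for a,b in zip(u,v)];Q=np.array([d[2] for d in D]);k=Q[:,2]>.0785
print('top line',k.sum(),Q[k].mean(0),np.polyfit(Q[k,1],Q[k,0],1),Q[k,1].min(),Q[k,1].max(),Q[:,2].max())
w3=pickle.load(open('w3.pkl','rb'))
print('lever_grip pred:')
for yaw in(-3,-3.7,-4.4):
    a=np.radians(yaw);R=np.array([[np.cos(a),-np.sin(a)],[np.sin(a),np.cos(a)]])
    o=np.array([.586,.1173]);print(yaw,'rest',o+R@[-.0985,-.105],'up',o+R@[0,-.105],'bar-end ',o+R@[-.0985,-.066],o+R@[-.0985,-.131])
E
```

```text
cap 258.8592544987147 76.66131105398458 [0.586  0.1181 0.209 ] [0.586  0.1181 0.2082]
((161.55955505371094, 181.63504028320312), (55.319923400878906, 13.938879013061523), 84.64418029785156)
top line 180 [0.4804 0.0185 0.0814] [0.2831 0.4751] -0.004314291942592349 0.1135792333717751 0.416703231166897
lever_grip pred:
-3 rest [0.4821 0.0176] up [0.5805 0.0124] bar-end  [0.4842 0.0565] [ 0.4808 -0.0084]
-3.7 rest [0.4809 0.0189] up [0.5792 0.0125] bar-end  [0.4834 0.0578] [ 0.4793 -0.0071]
-4.4 rest [0.4797 0.0202] up [0.5779 0.0126] bar-end  [0.4827 0.0591] [ 0.4777 -0.0058]
```

```bash
python3 - <<'E'
from h import *
import pickle
w=pickle.load(open('w4.pkl','rb'))[0]
print(atz(w,162.3,160,.078),atz(w,163.8,200,.078))
inc([.483,.0185,.064],86.3)
E
```

```text
[0.48465762 0.0473906  0.078     ] [0.48028894 0.00532392 0.078     ]
pos [0.5816 0.0447 0.286 ] rot [-179.97   -0.     86.43] inc [-1.294 -3.866  8.881] turn(tool z) 0.13
```

Emit:
step_arm(increments=[{"jaw": 0.6,"dx": -0.6,"dy": -1.8,"dz": 0,"turn": 0},{"jaw": 0.6,"dx": -1.2,"dy": -3.4,"dz": 0,"turn": 0},{"jaw": 0.6,"dx": -1.29,"dy": -3.9,"dz": 1,"turn": 0},{"jaw": 0.6,"dx": -1.29,"dy": -3.9,"dz": 3,"turn": 0},{"jaw": 0.6,"dx": -1.29,"dy": -3.9,"dz": 5,"turn": 0},{"jaw": 0.6,"dx": -1.29,"dy": -3.9,"dz": 6,"turn": 0},{"jaw": 0.6,"dx": -1.29,"dy": -3.9,"dz": 6,"turn": 0},{"jaw": 0.6,"dx": -1.29,"dy": -3.9,"dz": 6,"turn": 0}])

```text
time_s: 11.98
position: [0.4828, 0.0184, 0.1377]
ee_rot: [179.9, -0.0, 86.4]
ft_force: [-0.7, 0.2, 0.5]
gripper_width: 0.598
finger_force: 0.0
```

```bash
python3 - <<'E'
from h import *
import pickle
w=cap('wrist');im=w['pixels'][:,:,::-1]
cv2.imwrite('pics/wrist5.png',im)
inc([.482,.0185,.064],86.3)
E
```

```text
pos [0.483  0.0183 0.1379] rot [ 1.7988e+02 -1.0000e-02  8.6420e+01] inc [ 0.006 -0.047  2.956] turn(tool z) 0.12
```

View pics/wrist5.png

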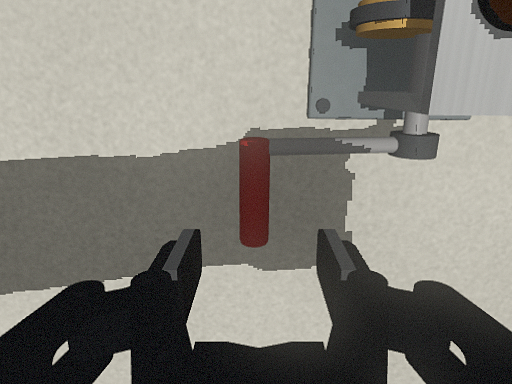

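The red grip (254,142)–(254,245) lies centred between the fingers (201 and 318) and parallel to the pads. Descending and closing on it.

Emit:
step_arm(increments=[{"jaw": 0.6,"dx": 0,"dy": -0.04,"dz": 1,"turn": 0},{"jaw": 0.6,"dx": 0,"dy": -0.04,"dz": 2,"turn": 0},{"jaw": 0.6,"dx": 0,"dy": -0.04,"dz": 2.7,"turn": 0},{"jaw": 0.6,"dx": 0,"dy": -0.04,"dz": 2.93,"turn": 0},{"jaw": 0.6,"dx": 0,"dy": -0.04,"dz": 2.93,"turn": 0},{"jaw": 0.6,"dx": 0,"dy": -0.04,"dz": 2.93,"turn": 0}])

```text
time_s: 12.78
position: [0.4818, 0.018, 0.064]
ee_rot: [179.9, -0.0, 86.4]
ft_force: [-0.6, 0.3, -0.6]
gripper_width: 0.606
finger_force: 0.0
```

Emit:
step_arm(increments=[{"jaw": 0.4,"dx": 0,"dy": 0,"dz": 0,"turn": 0},{"jaw": 0.3,"dx": 0,"dy": 0,"dz": 0,"turn": 0},{"jaw": 0.2,"dx": 0,"dy": 0,"dz": 0,"turn": 0},{"jaw": 0.1,"dx": 0,"dy": 0,"dz": 0,"turn": 0},{"jaw": 0.1,"dx": 0,"dy": 0,"dz": 0,"turn": 0},{"jaw": 0.1,"dx": 0,"dy": 0,"dz": 0,"turn": 0}], newtons=30)

```text
time_s: 13.52
position: [0.48, 0.0181, 0.0631]
ee_rot: [-179.9, 0.0, 86.4]
ft_force: [-7.9, -0.6, 5.1]
gripper_width: 0.204
finger_force: 29.1
```

```bash
python3 - <<'E'
from h import *
np.set_printoptions(precision=4,suppress=True)
s=r.state();print(s['position'],s['ee_rot'],s['ft_force'],s['ft_torque'])
# arc from actual pose, shaft (lift frame) below
yaw=np.radians(86.4);tx=np.array([np.cos(yaw),np.sin(yaw)]);ty=np.array([np.sin(yaw),-np.cos(yaw)])
t0=np.arcsin(.17)
a=np.radians(-3.7)
for th in np.linspace(0,1.40,15):
    X=.1*(np.cos(t0)-np.cos(t0+th));Z=.1*(np.sin(t0+th)-np.sin(t0))
    w=np.array([np.cos(a),np.sin(a)])*X
    print(round(th,2),'dx %.3f dy %.3f dz %.3f'%(w@tx/.025,w@ty/.025,-Z/.025))
E
```

```text
[0.48   0.0181 0.0631] [-179.858     0.0006   86.3858] [-7.93   -0.6077  5.0828] [ 0.0681  1.5066 -0.0777]
0.0 dx 0.000 dy 0.000 dz -0.000
0.1 dx -0.000 dy 0.088 dz -0.390
0.2 dx -0.000 dy 0.214 dz -0.770
0.3 dx -0.001 dy 0.377 dz -1.135
0.4 dx -0.001 dy 0.576 dz -1.481
0.5 dx -0.001 dy 0.809 dz -1.807
0.6 dx -0.002 dy 1.072 dz -2.107
0.7 dx -0.002 dy 1.365 dz -2.379
0.8 dx -0.003 dy 1.683 dz -2.621
0.9 dx -0.004 dy 2.024 dz -2.830
1.0 dx -0.004 dy 2.384 dz -3.004
1.1 dx -0.005 dy 2.760 dz -3.141
1.2 dx -0.005 dy 3.147 dz -3.240
1.3 dx -0.006 dy 3.543 dz -3.300
1.4 dx -0.007 dy 3.942 dz -3.320
```

The fingers close at 17 mm on the grip. The arm is about 2 mm off its command in x, and I'll take that into account. Swinging the first half of the arc.

Emit:
step_arm(increments=[{"jaw": 0.1,"dx": 0,"dy": -0.07,"dz": 0,"turn": 0},{"jaw": 0.1,"dx": 0,"dy": -0.04,"dz": -0.2,"turn": 0},{"jaw": 0.1,"dx": 0,"dy": 0.01,"dz": -0.39,"turn": 0},{"jaw": 0.1,"dx": 0,"dy": 0.07,"dz": -0.58,"turn": 0},{"jaw": 0.1,"dx": 0,"dy": 0.13,"dz": -0.77,"turn": 0},{"jaw": 0.1,"dx": 0,"dy": 0.21,"dz": -0.95,"turn": 0},{"jaw": 0.1,"dx": 0,"dy": 0.3,"dz": -1.14,"turn": 0},{"jaw": 0.1,"dx": 0,"dy": 0.39,"dz": -1.31,"turn": 0},{"jaw": 0.1,"dx": 0,"dy": 0.5,"dz": -1.48,"turn": 0},{"jaw": 0.1,"dx": 0,"dy": 0.61,"dz": -1.65,"turn": 0},{"jaw": 0.1,"dx": 0,"dy": 0.73,"dz": -1.81,"turn": 0},{"jaw": 0.1,"dx": 0,"dy": 0.86,"dz": -1.96,"turn": 0},{"jaw": 0.1,"dx": 0,"dy": 0.99,"dz": -2.11,"turn": 0},{"jaw": 0.1,"dx": 0,"dy": 1.14,"dz": -2.25,"turn": 0},{"jaw": 0.1,"dx": 0,"dy": 1.29,"dz": -2.38,"turn": 0},{"jaw": 0.1,"dx": 0,"dy": 1.29,"dz": -2.38,"turn": 0}])

```text
time_s: 15.52
position: [0.5099, 0.0158, 0.1244]
ee_rot: [-179.6, 0.0, 86.4]
ft_force: [-27.6, -0.9, 17.7]
gripper_width: 0.199
finger_force: 30.4
```

The force is pushing the tool radially outward (-28, +18 N). I'll yield that way a little and check where the grip really is.

Emit:
step_arm(increments=[{"jaw": 0.1,"dx": 0,"dy": -0.06,"dz": -0.03,"turn": 0},{"jaw": 0.1,"dx": 0,"dy": -0.12,"dz": -0.06,"turn": 0},{"jaw": 0.1,"dx": 0,"dy": -0.12,"dz": -0.06,"turn": 0}])

```text
time_s: 15.9
position: [0.5093, 0.016, 0.1243]
ee_rot: [-179.9, 0.0, 86.4]
ft_force: [-8.7, -2.8, -1.5]
gripper_width: 0.197
finger_force: 30.1
```

```bash
python3 - <<'E'
from h import *
np.set_printoptions(precision=4,suppress=True)
s=r.state();print(s['time_s'],s['position'],s['ee_rot'],s['ft_force'],s['ft_torque'])
a=cap('scene');w=cap('wrist')
f=lambda c,x,y,ww,h,k:cv2.resize(c['pixels'][y:y+h,x:x+ww,::-1],None,fx=k,fy=k,interpolation=cv2.INTER_CUBIC)
A=f(a,245,160,90,100,4.4);B=cv2.resize(w['pixels'][:,:,::-1],(396,297));B=np.vstack([B,np.zeros((440-297,396,3),np.uint8)])
cv2.imwrite('pics/x6.png',np.hstack([A,B]))
p=a['pixels'].astype(float);m=(p[...,2]>1.5*p[...,0])&(p[...,2]>70);m[:180]=0;m[225:]=0;m[:,275:]&=True;m[:,:280]=0;m[:,305:]=0
v,u=np.nonzero(m);print('cap px',u.mean(),v.mean(),len(u));print([dep(a,x,y) for x,y in((u.mean(),v.mean()),(u.mean()+1,v.mean()-1),(u.mean()-1,v.mean()-1))])
E
```

```text
15.9 [0.5093 0.016  0.1243] [-179.8826    0.0336   86.3841] [-8.7127 -2.8251 -1.5401] [-0.297   1.8736 -0.0571]
cap px 293.07547169811323 201.64150943396226 53
[array([0.5873, 0.1175, 0.2216]), array([0.5847, 0.1199, 0.2234]), array([1.1907, 0.1076, 1.1555])]
```

View pics/x6.png

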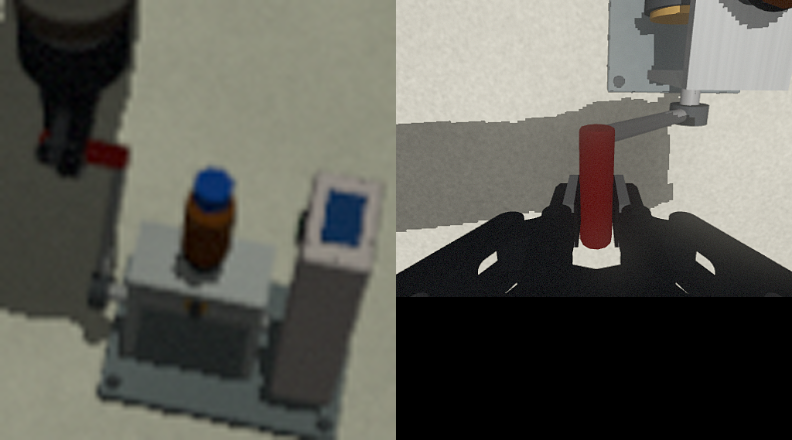

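The left crop shows the vial upright on the raised pad, cap at (213,188), with the lever part-way up. The right view shows the grip well between the pads. The force has eased, so I'll continue the arc.

Emit:
step_arm(increments=[{"jaw": 0.1,"dx": 0,"dy": 0.14,"dz": -0.14,"turn": 0},{"jaw": 0.1,"dx": 0,"dy": 0.3,"dz": -0.26,"turn": 0},{"jaw": 0.1,"dx": 0,"dy": 0.47,"dz": -0.38,"turn": 0},{"jaw": 0.1,"dx": 0,"dy": 0.64,"dz": -0.49,"turn": 0},{"jaw": 0.1,"dx": 0,"dy": 0.82,"dz": -0.59,"turn": 0},{"jaw": 0.1,"dx": 0,"dy": 1.0,"dz": -0.68,"turn": 0},{"jaw": 0.1,"dx": 0,"dy": 1.2,"dz": -0.76,"turn": 0},{"jaw": 0.1,"dx": 0,"dy": 1.2,"dz": -0.76,"turn": 0}])

```text
time_s: 17.0
position: [0.5395, 0.0137, 0.1461]
ee_rot: [180.0, 0.1, 86.4]
ft_force: [-15.3, -2.8, 17.3]
gripper_width: 0.199
finger_force: 30.6
```

Emit:
step_arm(increments=[{"jaw": 0.1,"dx": 0,"dy": 0.1,"dz": -0.12,"turn": 0},{"jaw": 0.1,"dx": 0,"dy": 0.3,"dz": -0.2,"turn": 0},{"jaw": 0.1,"dx": 0,"dy": 0.5,"dz": -0.27,"turn": 0},{"jaw": 0.1,"dx": 0,"dy": 0.7,"dz": -0.32,"turn": 0},{"jaw": 0.1,"dx": 0,"dy": 0.9,"dz": -0.36,"turn": 0},{"jaw": 0.1,"dx": 0,"dy": 1.1,"dz": -0.38,"turn": 0},{"jaw": 0.1,"dx": 0,"dy": 1.3,"dz": -0.4,"turn": 0},{"jaw": 0.1,"dx": 0,"dy": 1.45,"dz": -0.41,"turn": 0},{"jaw": 0.1,"dx": 0,"dy": 1.55,"dz": -0.41,"turn": 0},{"jaw": 0.1,"dx": 0,"dy": 1.55,"dz": -0.41,"turn": 0},{"jaw": 0.1,"dx": 0,"dy": 1.55,"dz": -0.41,"turn": 0}])

```text
time_s: 18.38
position: [0.5791, 0.0112, 0.1552]
ee_rot: [179.9, 0.1, 86.4]
ft_force: [-5.3, -3.8, 5.7]
gripper_width: 0.196
finger_force: 30.5
```

```bash
cat > look.py <<'E'
from h import *
import sys
np.set_printoptions(precision=4,suppress=True)
s=r.state();print(s['time_s'],s['position'],s['ee_rot'],s['ft_force'],s['finger_force'])
a=cap('scene');t=cap('top');w=cap('wrist')
f=lambda c,x,y,ww,h,k:cv2.resize(c['pixels'][y:y+h,x:x+ww,::-1],None,fx=k,fy=k,interpolation=cv2.INTER_CUBIC)
B=cv2.resize(w['pixels'][:,:,::-1],(396,297));B=np.vstack([B,np.zeros((440-297,396,3),np.uint8)])
cv2.imwrite('pics/'+sys.argv[1],np.hstack([f(a,245,160,90,100,4.4),B]))
p=a['pixels'].astype(float);m=(p[...,2]>1.5*p[...,0])&(p[...,2]>70);m[:180]=0;m[225:]=0;m[:,:280]=0;m[:,305:]=0
v,u=np.nonzero(m);P=np.array([dep(a,x,y) for x,y in zip(u,v)]);print('cap px',u.mean(),v.mean(),len(u),'z pct',np.percentile(P[P[:,2]<.3,2],[50,70,85,95]));P=P[(P[:,2]<.3)];k=P[:,2]>np.percentile(P[:,2],60);print(P[k].mean(0))
E
python3 look.py x7.png
```

```text
18.375 [0.5791 0.0112 0.1552] [179.9121   0.0585  86.3589] [-5.2965 -3.7939  5.7123] 30.478105545043945
cap px 293.29411764705884 200.09803921568627 51 z pct [0.2307 0.2315 0.2325 0.2332]
[0.5893 0.1178 0.2323]
```

View pics/x7.png

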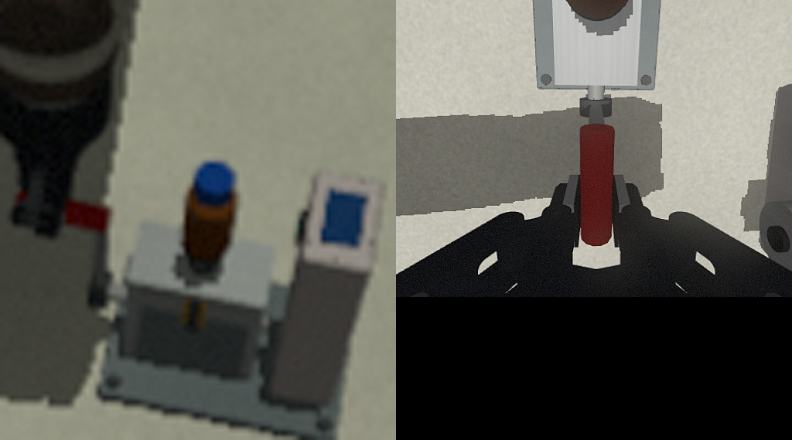

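The wrist view shows grip, bar and hub in one column (≈596), so the lever is straight up. The cap top is at about 0.2315 m, which puts the pad at about 0.153 m, and the vial is upright. I'll let it settle, then hand in.

Emit:
step_arm(increments=[{"jaw": 0.1,"dx": 0,"dy": 0,"dz": 0,"turn": 0},{"jaw": 0.1,"dx": 0,"dy": 0,"dz": 0,"turn": 0},{"jaw": 0.1,"dx": 0,"dy": 0,"dz": 0,"turn": 0},{"jaw": 0.1,"dx": 0,"dy": 0,"dz": 0,"turn": 0},{"jaw": 0.1,"dx": 0,"dy": 0,"dz": 0,"turn": 0},{"jaw": 0.1,"dx": 0,"dy": 0,"dz": 0,"turn": 0}])

```text
time_s: 19.27
position: [0.5791, 0.0112, 0.1553]
ee_rot: [179.9, 0.1, 86.4]
ft_force: [-6.8, -4.3, 5.9]
gripper_width: 0.2
finger_force: 30.5
```

```bash
python3 -c "
from cell import r
print(r.state()['position'],r.state()['finger_force']);print(r.hand_in())"
```

```text
[0.57907195 0.01118153 0.15526635] 30.47237277030945
the job is handed in; nothing more can be done
None
```

I handed the job in at about 19 s without a verdict coming back: the blue-capped vial stands upright on the raised pad (about 0.153 m, within 1 mm of centre when placed), and the gripper is holding the lever straight up with about 30 N.

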